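# Move a sample-vial carrier over the end stops to the next rail

## Robot

A 6-joint arm with a two-finger parallel gripper is mounted at the origin on the work surface; the furniture and walls round the work are solid. World frame = base frame: x ahead of the robot, y to its left, z up, the work surface at z = 0. Lengths are in m, angles in rad, forces in N, time in s.
With the tool pointing down it reaches from about 0.25 to 0.775 m from the base axis. Payload 4 kg.
Tool frame: the origin (TCP) lies midway between the tips of the shut fingers; the grasp point (between the pads) lies 19 mm behind it (robot.tcp_to_grasp is the z of the grasp point in the tool frame, in m); z points along the fingers, y is the line along which they close (so a half turn about z gives the same grasp; the last joint's range is limited). The gripper opens to 94 mm and grips with 3 to 60 N. Pads are 16 mm wide; open, the fingers measure 119 mm over their backs; the gripper's body (75 mm by 177 mm) begins 78 mm behind the grasp point.
Start: joints at [-1.268, 0.087, 1.371, -0, 1.684, -0.103], TCP at [0.217, -0.505, 0.206] pointing down, gripper open.
Joint ranges: [-3.1, 3.1], [-0.76, 2.03], [0.27, 2.55], [-1.08, 4.22], [0.17, 2.65], [-2.57, 2.57]. Speed limits (rad/s): [2.79, 2.79, 3.14, 3.14, 3.14, 3.14].

## Interface

Orientations are given as [roll, pitch, yaw] about the fixed x, y, z axes, in that order (R = Rz(yaw) Ry(pitch) Rx(roll)).
In Python, from bench import robot gives the robot as it stands. The module is installed in compiled form; this text tells all that it offers.
- The arm moves only by the tool move_arm, never from a script. Its argument "motion" is one flat list of numbers, 7 for each row, row after row: the turn, a rotation vector about the tool's x, y, z in units of 45 degrees (1.0 is 45 degrees), then the shift along the tool's x, y, z in units of 100 mm (1.0 is 100 mm), then the opening, from 0 (shut) to 1 (fully open). A call has 1 to 12 rows; each row shifts and turns the commanded pose from where the row before left it, along the tool's axes as they then stand; what a row does not reach is not made up. A row lasts 1/12 s, in which the tool goes at most 41.7 mm and 7.16 degrees, less where a joint would pass 70% of its speed; a pose out of reach is approached as far as the arm can. A call with a number of a shift or a turn outside -1 to 1 is refused whole. A call with a gripper value outside its range is refused whole. The fingers move at their own pace and stop on an object; the grip force is fixed at half the most. Time passes only in rows, so rows that do not move let the fingers close. It gives the time, the measured TCP pose, the force, the opening and the grip force at its end, in the units of the state.
- robot.get_obs(): the state, without advancing time (a new reading comes with each control period).
- robot.snapshot(name): name is "scene" or "top" or "wrist"; returns the picture (400x640x3 uint8, red, green, blue); there is no depth.
- robot.get_calibration(name): a dict with "fx", "fy", "cx", "cy" (pixels), "R" (3x3) and "t" (3): a world point X has camera coordinates R X + t. Camera axes: x right, y down, z forward; pixel columns grow to the right and rows downward; lengths in m; the calibration is good to about 2 mm. The wrist camera is an equidistant fisheye: a pixel r from the principal point sees the ray r / f radians off the axis. A picture is of the moment at which its call begins: read the wrist's pose just before it. get_calibration takes no time and is no camera call; for the wrist camera it gives the pose at the moment of the call.
- robot.close_job(): hands the job in; it is judged then, once.
The state is a dict: "time": time; "joint_positions": joint angles; "qvel": joint speeds; "joint_torque": joint torques, N m; "tool_pos": TCP position; "ee_rot": TCP orientation; "wrist_force": force on the tool from outside, world axes, zero at the start; "wrist_torque": the same for the moment, N m; "width": finger opening in m; "finger_force": force on a finger pad.
Only numpy, scipy, OpenCV 4.12 (cv2) and the standard library are available. Lean on these libraries where they do the work, as an engineer would, in place of code of your own. Each camera call takes 0.05 s, during which the arm holds its last target. There are 200 camera calls.

## Task

The rail with one green end stop is the finished rail and fills up from its green end. First slide the white-tabbed carrier along that rail, without taking it off, right up to the green stop; then lift the yellow-tabbed carrier off the other rail, carry it upright over the end stops, hang it on the finished rail without letting it drop, and close it up against the white one. Leave the blue-tabbed carrier hanging where it is, do not disturb the jar, dish and bung, and let go of everything.

Things in the scene. Friction and masses are not known exactly. Their poses are not given: they have to be found in the camera images.
- rail_a: Fixed rail stand, base 100x186x12 mm; origin at the base's underside centre. Round rail 12 mm thick along own y above the origin, top 135 mm above the bench; end posts. Disc stops 36 mm across stand 12 mm above the rail top, inner faces at y = +75 and -75 mm. May be left or right of the other stand. Both stops black.
- rail_b: Fixed rail stand, base 100x186x12 mm; origin at the base's underside centre. Round rail 12 mm thick along own y above the origin, top 135 mm above the bench; end posts. Disc stops 36 mm across stand 12 mm above the rail top, inner faces at y = +75 and -75 mm. May be left or right of the other stand. Green stop at +y, black at -y: finished rail.
- carrier_yellow: Vial carrier, yellow tab, 0.14 kg. Starts on rail_a. Origin: mid slot ceiling, rests on rail top; y along rail. 32 mm long in y. Tab 12 (x) x 22 (y) mm, z +6 to +42, on a bridge 28 mm in x: grip its x sides from above. Slot 20 mm wide, open below: at +x an 8 mm counterweight down to z -28, at -x a plate to z -80 with a glass vial out to x -33. To pass over a stop lift 95 mm, over a tab 125.
- carrier_white: Vial carrier with a white grip tab, like carrier_yellow in every size and axis; about 0.14 kg, balanced to hang upright, slides easily along the rail. It starts on rail_b, away from the green stop; against the stop its origin is at y = +59 mm of rail_b.
- carrier_blue: Vial carrier with a blue grip tab, like carrier_yellow in every size and axis; about 0.14 kg, balanced to hang upright, slides easily along the rail. Hangs on rail_a beside the yellow one (either order).
- grinder: Tall fixed cream hand grinder right of the rails, up to 515 mm high, filling 360 to 635 mm ahead of the robot and 165 to 515 mm to its right; origin at its foot. Nearest part 445 mm from the base axis: the arm starts to its right, so draw in before swinging left past it, and keep clear.
- specimen_jar: Loose bystander: closed glass specimen jar, 50 mm across, 70 mm high; origin at the centre of its underside.
- petri_dish: Loose bystander: petri dish, 62 mm across, 14 mm high; origin at the centre of its underside.
- red_bung: Loose bystander: red tapered stopper, 30 mm across, 26 mm high; origin at the centre of its underside.

How it is judged:
On the way, in this order (a step that is already met when the one before it is completed fails the run):
1. the white carrier hangs up against the green stop, to within 9 mm (z of carrier_white in the frame of rail_b between 0.129 and 0.141 m and x of carrier_white in the frame of rail_b between -0.008 and 0.008 m and y of carrier_white in the frame of rail_b between -0.07 and 0.07 m and angle between carrier_white's own z axis and vertical below 0.2 rad and y of carrier_white in the frame of rail_b above 0.05 m), for 0.2 s.
2. the yellow carrier hangs on the finished rail, let go (z of carrier_yellow in the frame of rail_b between 0.129 and 0.141 m and x of carrier_yellow in the frame of rail_b between -0.008 and 0.008 m and y of carrier_yellow in the frame of rail_b between -0.07 and 0.07 m and angle between carrier_yellow's own z axis and vertical below 0.2 rad and contact force between carrier_yellow and the fingers below 0.05 N), for 0.2 s.
At the end, for the whole second after the job is handed in: White and yellow carriers hang upright (within 0.2 rad) and at rest on the finished rail, seated on it to within 6 mm in height; white is within 9 mm of the green stop, yellow within 10 mm of white (origins less than 42 mm apart); the blue carrier still hangs on the other rail (all of step 1 and z of carrier_yellow in the frame of rail_b between 0.129 and 0.141 m and x of carrier_yellow in the frame of rail_b between -0.008 and 0.008 m and y of carrier_yellow in the frame of rail_b between -0.07 and 0.07 m and angle between each of carrier_yellow, carrier_blue's own z axis and vertical below 0.2 rad and z of carrier_blue in the frame of rail_a between 0.129 and 0.141 m and x of carrier_blue in the frame of rail_a between -0.008 and 0.008 m and y of carrier_blue in the frame of rail_a between -0.07 and 0.07 m and distance between carrier_yellow and carrier_white below 0.042 m and linear speed of each of carrier_yellow, carrier_white below 0.03 m/s); the robot touches nothing.
It fails at once if the blue carrier is shifted by more than 30 mm (distance of carrier_blue from where it was at the start of the episode above 0.03 m).
It fails at once if a jar, dish or bung is shifted by more than 30 mm (distance of any of specimen_jar, petri_dish, red_bung from where it was at the start of the episode above 0.03 m).
It fails at once if the yellow carrier is tipped by more than 0.6 rad (angle between carrier_yellow's own z axis and vertical above 0.6 rad).
It fails at once if the yellow carrier drops: moves faster than 0.45 m/s with no finger on it (a fall of about 1 cm) (linear speed of carrier_yellow above 0.45 m/s and contact force between carrier_yellow and the fingers below 0.05 N).
It fails at once if the white carrier is lifted off its rail (more than 20 mm up) (z of carrier_white in the frame of rail_b above 0.155 m).
It also fails if it takes over 72 s, if anything falls off the work surface, if the arm or the gripper's body presses on something with over 40 N, if the wrist force passes 120 N, or if a joint passes its speed limit or range.

## Working session

There is one attempt and no reset: what is moved stays moved. The work goes in short steps, Python scripts to look and compute and a tool call to move; the robot and the scene stay as the last step left them, time stands still between calls to the robot, and variables do not carry over. Pictures are saved under pics/ and viewed, at most 10 in all, crops included, and the job is handed in when it is done.

Besides the shell and the picture viewer there is one more tool, called after ">>>" as name(argument=value, ...) on one line, values as JSON. move_arm: Moves the arm, as the interface text tells. Shifts and turns lie within -1 to 1; 1 stands for 100 mm of shift or 45 degrees of turn. Its arguments: {"type":"object","properties":{"motion":{"type":"array","items":{"type":"number"}}},"required":["motion"]}

```bash
mkdir -p pics; python3 - <<'E'
from bench import robot
import cv2,numpy as np
o=robot.get_obs();print({k:np.round(v,3) for k,v in o.items()})
a=robot.snapshot("scene");b=robot.snapshot("top")
for n,i in(("scene",a),("top",b)):
    cv2.imwrite(f"pics/{n}0.png",i[:,:,::-1])
    c=robot.get_calibration(n);print(n,{k:np.round(v,3).tolist() for k,v in c.items()})
print(robot.tcp_to_grasp)
E
```

```text
{'time': np.float64(0.0), 'joint_positions': array([-1.268,  0.088,  1.372, -0.   ,  1.684, -0.103]), 'qvel': array([-0.001, -0.001, -0.001,  0.001,  0.002,  0.   ]), 'joint_torque': array([-1.0000e-03, -3.4019e+01, -3.0243e+01,  7.2000e-02,  3.3000e-02,
       -0.0000e+00]), 'tool_pos': array([ 0.217, -0.505,  0.204]), 'ee_rot': array([-3.139, -0.   ,  0.406]), 'wrist_force': array([-0.048,  0.365,  0.155]), 'wrist_torque': array([0.011, 0.088, 0.017]), 'finger_force': np.float64(0.0), 'width': np.float64(0.094)}
scene {'fx': 467.956, 'fy': 467.956, 'cx': 318.733, 'cy': 196.789, 'R': [[-0.451, -0.893, 0.01], [-0.447, 0.216, -0.868], [0.773, -0.395, -0.496]], 't': [0.218, 0.328, 0.813]}
top {'fx': 480.589, 'fy': 480.589, 'cx': 327.194, 'cy': 202.729, 'R': [[0.005, -1.0, 0.003], [-0.99, -0.005, -0.138], [0.138, -0.003, -0.99]], 't': [-0.002, 0.532, 1.241]}
-0.0188
```

View pics/scene0.png

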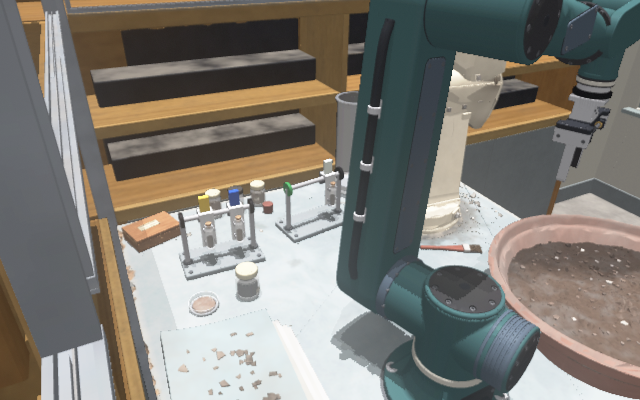

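View pics/top0.png

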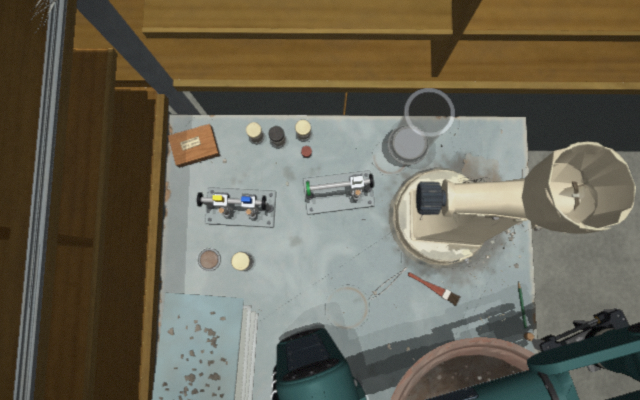

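The scene view shows rail_a on the left (yellow tab at about 204,203, blue at 234,195) and rail_b on the right (green stop at 288,188, white tab at 328,165). In the top view, yellow is at (218,198), blue at (247,200), green at (308,187) and white at (356,181).

```bash
cat >h.py <<'E'
import cv2,numpy as np
from bench import robot
def ray(c,u,v):
    R=np.array(c["R"]);t=np.array(c["t"]);d=R.T@np.array([(u-c["cx"])/c["fx"],(v-c["cy"])/c["fy"],1]);return -R.T@t,d
def onz(c,u,v,z):
    o,d=ray(c,u,v);return o+d*(z-o[2])/d[2]
def tri(c1,p1,c2,p2):
    o1,d1=ray(c1,*p1);o2,d2=ray(c2,*p2);s=np.linalg.lstsq(np.c_[d1,-d2],o2-o1,rcond=None)[0]
    a,b=o1+d1*s[0],o2+d2*s[1];return (a+b)/2,np.linalg.norm(a-b)
def proj(c,X):
    p=np.array(c["R"])@X+c["t"];return c["fx"]*p[0]/p[2]+c["cx"],c["fy"]*p[1]/p[2]+c["cy"]
def blobs(im,lo,hi,amin=8):
    m=cv2.inRange(cv2.cvtColor(im,cv2.COLOR_RGB2HSV),np.array(lo),np.array(hi));n,_,s,ce=cv2.connectedComponentsWithStats(m)
    return [(s[i].tolist(),ce[i].round(1).tolist()) for i in range(1,n) if s[i][4]>=amin]
COL=dict(yellow=((22,150,120),(34,255,255)),blue=((108,130,60),(125,255,255)),green=((50,120,40),(75,255,255)))
E
python3 - <<'E'
from h import *
C={n:robot.get_calibration(n) for n in("top","scene")}
I={n:cv2.imread(f"pics/{n}0.png")[:,:,::-1].copy() for n in C}
roi=dict(top=(170,150,400,290),scene=(150,140,360,320))
for n in C:
    x0,y0,x1,y1=roi[n]
    for k,(lo,hi) in COL.items():
        print(n,k,[([s[0]+x0,s[1]+y0]+s[2:],[c[0]+x0,c[1]+y0]) for s,c in blobs(I[n][y0:y1,x0:x1].copy(),lo,hi)])
t=cv2.resize(I["top"][165:235,185:385],None,fx=4,fy=4,interpolation=cv2.INTER_CUBIC)
s=cv2.resize(I["scene"][150:280,160:360],None,fx=4,fy=4,interpolation=cv2.INTER_CUBIC)[:310]
cv2.imwrite("pics/crop0.png",np.vstack([t,s])[:,:,::-1])
E
```

```text
top yellow [([213, 196, 9, 5, 42], [217.1, 198.0])]
top blue [([241, 196, 10, 7, 54], [245.9, 199.3])]
top green [([307, 182, 3, 13, 30], [307.8, 188.5])]
scene yellow []
scene blue [([229, 189, 9, 5, 30], [232.7, 190.9])]
scene green []
```

View pics/crop0.png

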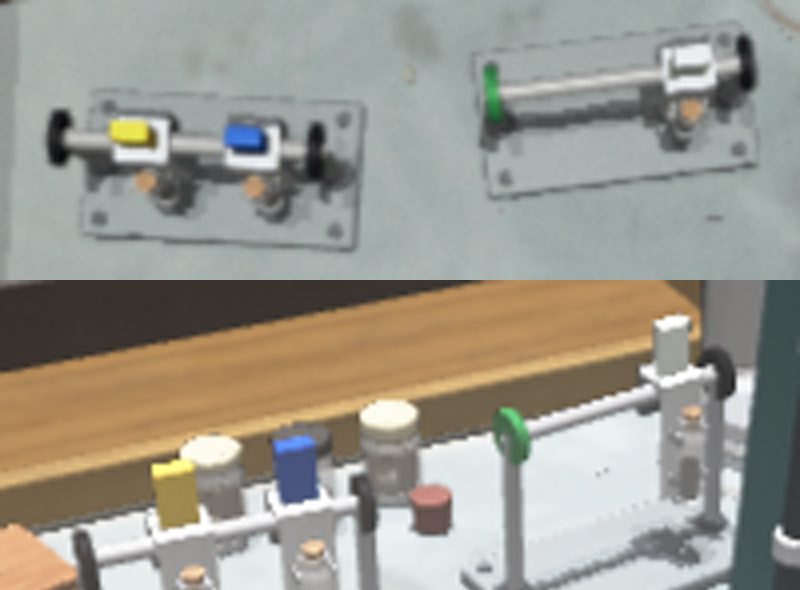

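The crop shows the rail A discs at crop (60,137) and (316,150), and the rail B green disc at (493,93) and black disc at (745,63). The tab tops are at yellow (131,130), blue (244,136) and white (689,59), and all vials face the robot.

```bash
python3 - <<'E'
from h import *
c=robot.get_calibration("top")
f=lambda u,v,z:onz(c,185+u/4-.4,165+v/4-.4,z)
D={k:f(u,v,.129) for k,(u,v) in dict(a1=(60,137),a2=(316,150),b1=(493,93),b2=(745,63)).items()}
for n in "ab":
    p,q=D[n+"1"],D[n+"2"];d=p-q
    print(n,p.round(4),q.round(4),"len",np.linalg.norm(d).round(4),"yawdeg",np.degrees(np.arctan2(-d[0],d[1])).round(2))
for k,(u,v) in dict(y=(131,129),b=(244,133),w=(689,58)).items():
    X=f(u,v,.177);n="b" if k=="w" else "a"
    m=(D[n+"1"]+D[n+"2"])/2;e=D[n+"1"]-D[n+"2"];e/=np.linalg.norm(e)
    print(k,X.round(4),"along",((X-m)@e).round(4),"across",((X-m)@np.array([e[1],-e[0],0])).round(4))
# bases check z=0.012 corners
for n,P in dict(a=[(95,92),(365,103),(355,250),(82,236)],b=[(474,53),(742,23),(758,165),(488,198)]).items():
    q=np.array([f(u,v,.012) for u,v in P]);print("base",n,q.mean(0).round(4),np.linalg.norm(q[0]-q[1]).round(3),np.linalg.norm(q[1]-q[2]).round(3))
o=robot.get_obs();print(robot.get_calibration("wrist")["R"].round(3),robot.get_calibration("wrist")["t"])
E
```

```text
a [0.5267 0.3157 0.129 ] [0.5195 0.1578 0.129 ] len 0.1581 yawdeg -2.62
b [0.5557 0.0491 0.129 ] [ 0.5754 -0.1071  0.129 ] len 0.1574 yawdeg 7.2
y [0.5247 0.2612 0.177 ] along 0.0245 across 0.0005
b [0.5227 0.1943 0.177 ] along -0.0424 across 0.0015
w [ 0.5693 -0.0692  0.177 ] along -0.0404 across -0.0014
base a [0.5219 0.2348 0.012 ] 0.184 0.1
base b [ 0.5649 -0.0299  0.012 ] 0.184 0.099
[[ 0.393 -0.92  -0.002]
 [-0.89  -0.381  0.249]
 [-0.23  -0.096 -0.969]] [-0.55016206 -0.02521872  0.39028398]
```

>>> move_arm(motion=[0, 0, 0, 0, 0, -0.3, 1, 0, 0, 0, 0, -0.35, -0.15, 1, 0, 0, 0, 0, -0.35, -0.15, 1, 0, 0, 0, 0, -0.35, -0.15, 1, 0, 0, 0, 0, -0.35, -0.1, 1, 0, 0, 0, 0, -0.35, 0, 1, 0, 0, 0, 0, -0.35, 0, 1, 0, 0, 0, 0, -0.3, 0, 1, 0, 0, 0, 0, 0, 0, 1])

```text
time: 0.85
tool_pos: [0.1213, -0.2815, 0.2916]
ee_rot: [3.139, 0.001, 0.405]
wrist_force: [0.6, 0.1, 0.8]
width: 0.0941
finger_force: 0.0
```

>>> move_arm(motion=[0, 0, -0.155, 0.36, -0.02, 0, 1, 0, 0, -0.155, 0.36, -0.02, 0, 1, 0, 0, -0.155, 0.36, -0.02, 0, 1, 0, 0, -0.155, 0.36, -0.02, 0, 1, 0, 0, -0.155, 0.36, -0.02, 0, 1, 0, 0, -0.155, 0.36, -0.02, 0, 1, 0, 0, -0.155, 0.36, -0.02, 0, 1, 0, 0, -0.155, 0.36, -0.02, 0, 1, 0, 0, -0.155, 0, 0, 0, 1, 0, 0, -0.155, 0, 0, 0, 1, 0, 0, 0, 0, 0, 0, 1])

```text
time: 1.77
tool_pos: [0.2981, -0.0688, 0.29]
ee_rot: [-3.141, -0.0, 1.629]
wrist_force: [-0.0, -0.4, 0.7]
width: 0.094
finger_force: 0.0
```

>>> move_arm(motion=[0, 0, 0, -0.02, 0.38, 0, 1, 0, 0, 0, -0.02, 0.38, 0, 1, 0, 0, 0, -0.02, 0.38, 0, 1, 0, 0, 0, -0.02, 0.38, 0, 1, 0, 0, 0, -0.02, 0.38, 0, 1, 0, 0, 0, -0.02, 0.38, 0, 1, 0, 0, 0, -0.02, 0.38, 0, 1, 0, 0, -0.087, 0, 0, 0, 1, 0, 0, 0, 0, 0, 0, 1, 0, 0, 0, 0, 0, 0, 1])

```text
time: 2.6
tool_pos: [0.564, -0.0706, 0.2892]
ee_rot: [-3.139, -0.001, 1.687]
wrist_force: [-0.1, -0.1, 0.5]
width: 0.0939
finger_force: 0.0
```

```bash
cat >>h.py <<'E'
def fish(c,X):
    p=np.array(c["R"])@X+c["t"];th=np.arctan2(np.hypot(p[0],p[1]),p[2]);k=th/np.hypot(p[0],p[1])
    return c["fx"]*p[0]*k+c["cx"],c["fy"]*p[1]*k+c["cy"]
def fonz(c,u,v,z):
    x,y=(u-c["cx"])/c["fx"],(v-c["cy"])/c["fy"];r=np.hypot(x,y);k=np.sin(r)/r if r>1e-9 else 1
    R=np.array(c["R"]);o=-R.T@np.array(c["t"]);d=R.T@np.array([x*k,y*k,np.cos(r)]);return o+d*(z-o[2])/d[2]
E
python3 - <<'E'
from h import *
o=robot.get_obs();print(o["tool_pos"],o["ee_rot"]);c=robot.get_calibration("wrist")
import json;json.dump({k:np.asarray(v).tolist() for k,v in c.items()},open("w1.json","w"))
i=robot.snapshot("wrist");cv2.imwrite("pics/w1.png",i[:,:,::-1])
a=np.radians(7.2)
for n,X in dict(pred_tab=(.5693,-.0692,.177),green=(.5557,.0491,.129),black=(.5754,-.1071,.129)).items():print(n,np.round(fish(c,np.array(X)),1))
E
```

```text
[ 0.56402318 -0.07061     0.28921294] [-3.13926422e+00 -6.69444683e-04  1.68672508e+00]
pred_tab [327.  196.6]
green [326.4  79. ]
black [327.6 219.3]
```

View pics/w1.png

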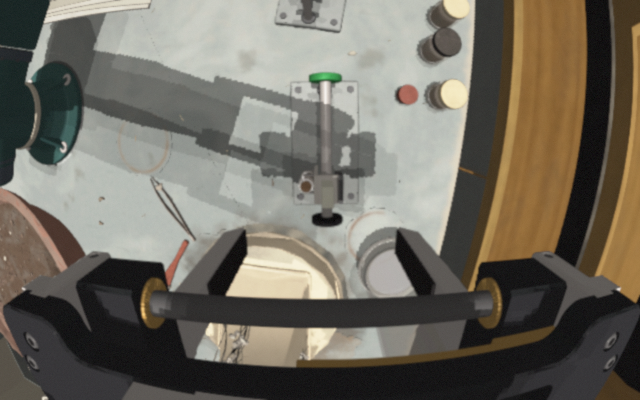

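The green stop is at (325,77), the black at (327,219) and the white tab at about (327,195). All match the prediction to within 2 px, so I am descending on white.

>>> move_arm(motion=[0, 0, -0.012, 0.01, 0.055, 0.2, 1, 0, 0, 0, 0, 0, 0.3, 1, 0, 0, 0, 0, 0, 0.3, 1, 0, 0, 0, 0, 0, 0.3, 1, 0, 0, 0, 0, 0, 0.2, 1, 0, 0, 0, 0, 0, 0.1, 1, 0, 0, 0, 0, 0, 0, 1, 0, 0, 0, 0, 0, 0, 1])

```text
time: 3.32
tool_pos: [0.5692, -0.0684, 0.1521]
ee_rot: [3.139, 0.001, 1.7]
wrist_force: [0.1, 0.1, 0.7]
width: 0.0943
finger_force: 0.0
```

```bash
python3 - <<'E'
from h import *
o=robot.get_obs();print(o["tool_pos"],o["ee_rot"]);c=robot.get_calibration("wrist")
i=robot.snapshot("wrist");cv2.imwrite("pics/w2.png",i[:,:,::-1])
E
```

```text
[ 0.5691619  -0.0684462   0.15211098] [3.13946346e+00 8.07653584e-04 1.69951765e+00]
```

View pics/w2.png

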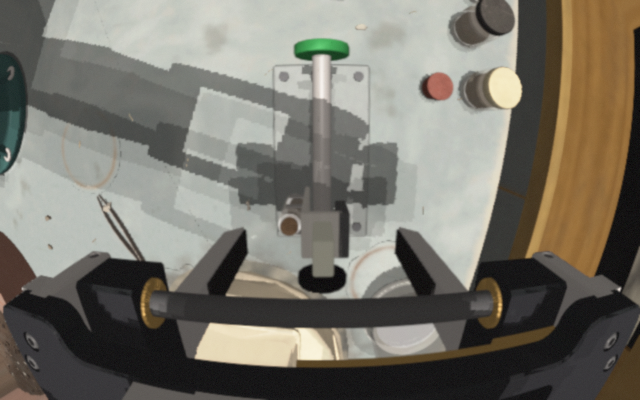

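The tab at (322,250) sits centred between the fingertips (245 and 398). I'm lowering slightly and gripping.

>>> move_arm(motion=[0, 0, 0, 0, 0, 0.05, 1, 0, 0, 0, 0, 0, 0, 0.3, 0, 0, 0, 0, 0, 0, 0, 0, 0, 0, 0, 0, 0, 0, 0, 0, 0, 0, 0, 0, 0, 0, 0, 0, 0, 0, 0, 0, 0, 0, 0, 0, 0, 0, 0, 0, 0, 0, 0, 0, 0, 0, 0, 0, 0, 0, 0, 0, 0])

```text
time: 4.12
tool_pos: [0.5692, -0.0682, 0.1455]
ee_rot: [-3.142, 0.0, 1.701]
wrist_force: [1.0, -0.5, -0.1]
width: 0.0439
finger_force: 0.0
```

>>> move_arm(motion=[0, 0, 0, 0, 0, 0, 0, 0, 0, 0, 0, 0, 0, 0, 0, 0, 0, 0, 0, 0, 0, 0, 0, 0, 0, 0, 0, 0, 0, 0, 0, 0, 0, 0, 0, 0, 0, 0, 0, 0, 0, 0, 0, 0, 0, 0, 0, 0, 0, 0, 0, 0, 0, 0, 0, 0])

```text
time: 4.78
tool_pos: [0.5692, -0.0682, 0.1455]
ee_rot: [3.142, 0.0, 1.701]
wrist_force: [0.9, 0.1, -0.8]
width: 0.0117
finger_force: 30.0
```

>>> move_arm(motion=[0, 0, 0, 0.1, 0, 0, 0, 0, 0, 0, 0.1, 0, 0, 0, 0, 0, 0, 0.1, 0, 0, 0, 0, 0, 0, 0.1, 0, 0, 0, 0, 0, 0, 0.1, 0, 0, 0, 0, 0, 0, 0.1, 0, 0, 0, 0, 0, 0, 0.1, 0, 0, 0, 0, 0, 0, 0.1, 0, 0, 0, 0, 0, 0, 0.1, 0, 0, 0, 0, 0, 0, 0.02, 0, 0, 0, 0, 0, 0, 0, 0, 0, 0])

```text
time: 5.7
tool_pos: [0.5571, 0.0244, 0.1455]
ee_rot: [-3.141, -0.001, 1.702]
wrist_force: [0.2, 1.1, 1.4]
width: 0.0119
finger_force: 30.0
```

>>> move_arm(motion=[0, 0, 0, 0.02, 0, 0, 0, 0, 0, 0, 0, 0, 0, 0])

```text
time: 5.87
tool_pos: [0.557, 0.0251, 0.1455]
ee_rot: [-3.142, -0.0, 1.701]
wrist_force: [0.6, 0.6, 0.2]
width: 0.0119
finger_force: 30.0
```

>>> move_arm(motion=[0, 0, 0, 0.02, 0, 0, 0, 0, 0, 0, 0, 0, 0, 0])

```text
time: 6.03
tool_pos: [0.5569, 0.0267, 0.1455]
ee_rot: [3.141, 0.0, 1.7]
wrist_force: [-0.3, 0.4, 0.8]
width: 0.0118
finger_force: 30.0
```

>>> move_arm(motion=[0, 0, 0, 0.015, 0, 0, 0, 0, 0, 0, 0, 0, 0, 0])

```text
time: 6.2
tool_pos: [0.5566, 0.0283, 0.1455]
ee_rot: [3.141, 0.0, 1.701]
wrist_force: [0.2, -1.2, 1.1]
width: 0.0119
finger_force: 30.0
```

>>> move_arm(motion=[0, 0, 0, 0.01, 0, 0, 0, 0, 0, 0, 0, 0, 0, 0])

```text
time: 6.37
tool_pos: [0.5565, 0.0294, 0.1455]
ee_rot: [3.141, 0.0, 1.701]
wrist_force: [0.1, -0.9, -0.7]
width: 0.0117
finger_force: 30.0
```

```bash
python3 - <<'E'
from h import *
print(robot.get_obs()["tool_pos"]);i=robot.snapshot("wrist");cv2.imwrite("pics/w3.png",cv2.resize(i[150:330,200:440],None,fx=3,fy=3)[:,:,::-1])
E
```

```text
[0.55645772 0.02943702 0.14549685]
```

View pics/w3.png

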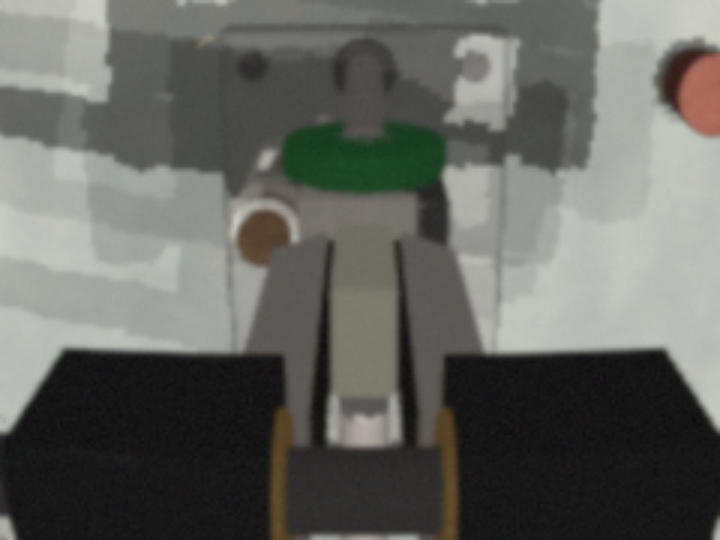

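The carrier (bridge at 360,215) is nearly touching the green disc (365,160). I'll press on in 1 mm steps until there's contact.

>>> move_arm(motion=[0, 0, 0, 0.01, 0, 0, 0, 0, 0, 0, 0, 0, 0, 0])

```text
time: 6.58
tool_pos: [0.5563, 0.0306, 0.1455]
ee_rot: [-3.142, 0.0, 1.701]
wrist_force: [1.2, -0.3, 0.3]
width: 0.0115
finger_force: 30.0
```

>>> move_arm(motion=[0, 0, 0, 0.01, 0, 0, 0, 0, 0, 0, 0, 0, 0, 0])

```text
time: 6.75
tool_pos: [0.5561, 0.0316, 0.1455]
ee_rot: [3.142, -0.0, 1.701]
wrist_force: [0.9, -0.8, 0.6]
width: 0.0115
finger_force: 30.0
```

>>> move_arm(motion=[0, 0, 0, 0.01, 0, 0, 0, 0, 0, 0, 0, 0, 0, 0])

```text
time: 6.92
tool_pos: [0.5561, 0.0321, 0.1455]
ee_rot: [3.142, 0.001, 1.701]
wrist_force: [0.2, -2.0, 0.7]
width: 0.0116
finger_force: 30.0
```

>>> move_arm(motion=[0, 0, 0, 0.01, 0, 0, 0, 0, 0, 0, 0, 0, 0, 0])

```text
time: 7.08
tool_pos: [0.5561, 0.0322, 0.1455]
ee_rot: [3.142, 0.003, 1.7]
wrist_force: [0.6, -4.6, 0.6]
width: 0.0117
finger_force: 30.0
```

>>> move_arm(motion=[0, 0, 0, -0.02, 0, 0, 0, 0, 0, 0, 0, 0, 0, 0.2, 0, 0, 0, 0, 0, 0, 0.3, 0, 0, 0, 0, 0, 0, 0.4, 0, 0, 0, 0, 0, 0, 0.6, 0, 0, 0, 0, 0, 0, 0.8, 0, 0, 0, 0, 0, 0, 1, 0, 0, 0, 0, 0, 0, 1])

```text
time: 7.75
tool_pos: [0.5562, 0.0316, 0.1455]
ee_rot: [3.142, -0.0, 1.701]
wrist_force: [-0.1, -0.7, -0.6]
width: 0.0549
finger_force: 0.0
```

>>> move_arm(motion=[0, 0, 0, 0, 0, -0.1, 1, 0, 0, 0, 0, 0, -0.3, 1, 0, 0, 0, 0, 0, -0.3, 1, 0, 0, 0, 0, 0, -0.3, 1, 0, 0, 0, 0, 0, -0.3, 1, 0, 0, 0, 0, 0, 0, 1, 0, 0, 0, 0, 0, 0, 1])

```text
time: 8.33
tool_pos: [0.5573, 0.0314, 0.279]
ee_rot: [3.135, 0.001, 1.701]
wrist_force: [-0.2, -0.4, 0.7]
width: 0.0935
finger_force: 0.0
```

```bash
python3 - <<'E'
from h import *
print(robot.get_obs()["tool_pos"]);c=robot.get_calibration("wrist")
i=robot.snapshot("wrist");cv2.imwrite("pics/w4.png",i[:,:,::-1])
for k,(lo,hi) in COL.items():
    b=blobs(i,lo,hi,20);print(k,b)
for n,X in dict(yel=(.5247,.2612,.177),blu=(.5227,.1943,.177),white59=(.5581,.0295,.177),green=(.5557,.0491,.129)).items():print(n,np.round(fish(c,np.array(X)),1))
E
```

```text
[0.55727258 0.03143442 0.27897529]
yellow []
blue [([296, 10, 15, 30, 335], [302.9, 24.0])]
green [([304, 167, 31, 10, 239], [318.9, 172.1])]
yel [317.4 -38.2]
blu [305.6  22.2]
white59 [321.1 201.9]
green [320.9 172.8]
```

View pics/w4.png

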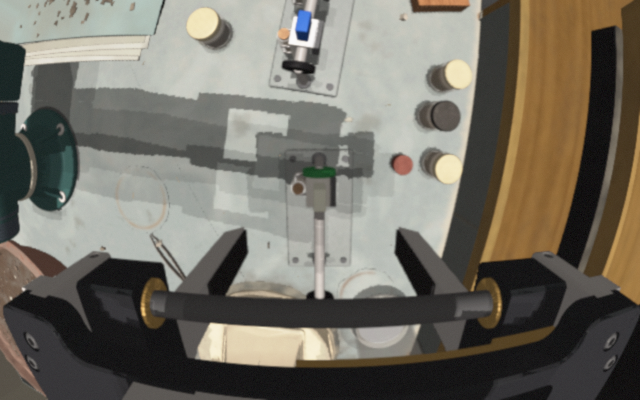

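White (320,190) stands against the green stop (319,172), and blue is at (303,24), as predicted. Next I move over yellow.

>>> move_arm(motion=[0, 0, 0, 0.38, 0, 0, 1, 0, 0, 0, 0.38, 0, 0, 1, 0, 0, 0, 0.38, 0, 0, 1, 0, 0, 0, 0.38, 0, 0, 1, 0, 0, 0, 0.38, 0, 0, 1, 0, 0, 0, 0.38, 0, 0, 1, 0, 0, 0.112, 0.04, -0.02, 0, 1, 0, 0, 0.112, 0, 0, 0, 1, 0, 0, 0, 0, 0, 0, 1, 0, 0, 0, 0, 0, 0, 1])

```text
time: 9.22
tool_pos: [0.5234, 0.2611, 0.2735]
ee_rot: [-3.138, 0.002, 1.527]
wrist_force: [0.8, 0.0, -0.4]
width: 0.0944
finger_force: 0.0
```

```bash
python3 - <<'E'
from h import *
o=robot.get_obs();print(o["tool_pos"],o["ee_rot"]);c=robot.get_calibration("wrist")
i=robot.snapshot("wrist");cv2.imwrite("pics/w5.png",i[:,:,::-1])
for k in("yellow","blue"):print(k,blobs(i,*COL[k],20))
for n,X in dict(yel=(.5247,.2612,.177),blu=(.5227,.1943,.177),a1=(.5267,.3157,.129)).items():print(n,np.round(fish(c,np.array(X)),1))
E
```

```text
[0.52343401 0.26112715 0.27347306] [-3.13833875e+00  1.58474767e-03  1.52749977e+00]
yellow [([315, 188, 11, 20, 147], [320.0, 196.3])]
blue [([314, 243, 14, 33, 334], [320.3, 260.3])]
yel [322.6 201.1]
blu [323.5 266.7]
a1 [322.1 138.7]
```

View pics/w5.png

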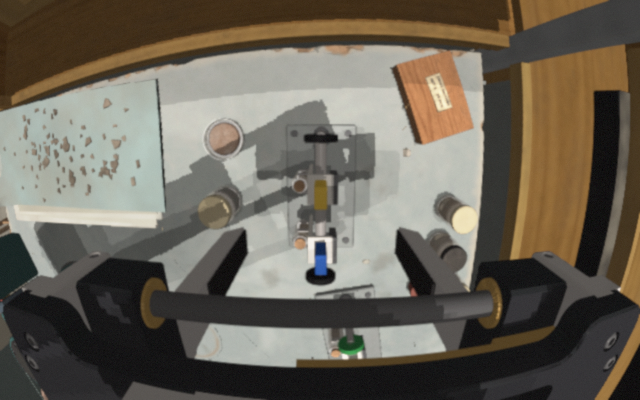

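Yellow (320,196) and the disc (320,137) line up with the finger midline (321). I'm descending straight down and gripping.

>>> move_arm(motion=[0, 0, 0, 0, 0, 0.3, 1, 0, 0, 0, 0, 0, 0.3, 1, 0, 0, 0, 0, 0, 0.3, 1, 0, 0, 0, 0, 0, 0.25, 1, 0, 0, 0, 0, 0, 0.1, 1, 0, 0, 0, 0, 0, 0, 1, 0, 0, 0, 0, 0, 0, 1])

```text
time: 9.85
tool_pos: [0.5243, 0.2608, 0.1507]
ee_rot: [-3.141, 0.0, 1.525]
wrist_force: [0.9, 0.2, 0.1]
width: 0.0937
finger_force: 0.0
```

>>> move_arm(motion=[0, 0, 0, 0, 0, 0, 0.4, 0, 0, 0, 0, 0, 0, 0.3, 0, 0, 0, 0, 0, 0, 0.3, 0, 0, 0, 0, 0, 0, 0.3, 0, 0, 0, 0, 0, 0, 0.3, 0, 0, 0, 0, 0, 0, 0.3, 0, 0, 0, 0, 0, 0, 0.3, 0, 0, 0, 0, 0, 0, 0.3, 0, 0, 0, 0, 0, 0, 0.3, 0, 0, 0, 0, 0, 0, 0.3])

```text
time: 10.68
tool_pos: [0.524, 0.2612, 0.1503]
ee_rot: [-3.141, 0.0, 1.525]
wrist_force: [0.6, -0.8, 0.2]
width: 0.0306
finger_force: 0.0
```

```bash
python3 - <<'E'
from h import *
o=robot.get_obs();print(o["tool_pos"],o["ee_rot"])
i=robot.snapshot("wrist");cv2.imwrite("pics/w6.png",cv2.resize(i[150:330,200:440],None,fx=3,fy=3)[:,:,::-1])
for k in("yellow","blue"):print(k,blobs(i,*COL[k],20))
E
```

```text
[0.52402987 0.26122647 0.15034052] [-3.14142653e+00  1.90443150e-04  1.52502866e+00]
yellow [([309, 236, 18, 23, 194], [317.1, 246.3])]
blue [([309, 329, 20, 30, 575], [318.5, 343.9])]
```

View pics/w6.png

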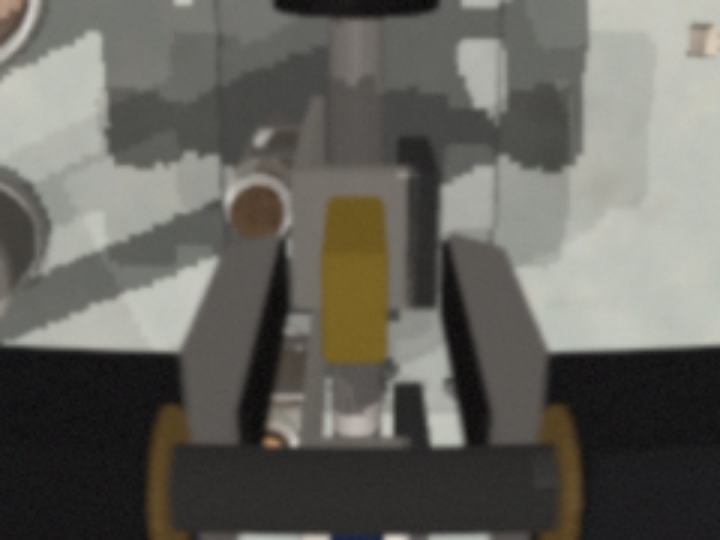

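Seen close up, the tab (355) is about 1.5 mm to the -x side of the finger midline (363) and slightly ahead along the rail. I'll nudge, lower and close.

>>> move_arm(motion=[0, 0, 0, 0.015, -0.015, 0.02, 0.3, 0, 0, 0, 0, 0, 0.02, 0.3, 0, 0, 0, 0, 0, 0, 0.2, 0, 0, 0, 0, 0, 0, 0, 0, 0, 0, 0, 0, 0, 0, 0, 0, 0, 0, 0, 0, 0, 0, 0, 0, 0, 0, 0, 0, 0, 0, 0, 0, 0, 0, 0, 0, 0, 0, 0, 0, 0, 0])

```text
time: 11.48
tool_pos: [0.5226, 0.2628, 0.1464]
ee_rot: [-3.141, 0.0, 1.525]
wrist_force: [0.1, -0.4, -0.3]
width: 0.0117
finger_force: 30.0
```

>>> move_arm(motion=[0, 0, 0, 0, 0, -0.05, 0, 0, 0, 0, 0, 0, -0.1, 0, 0, 0, 0, 0, 0, -0.2, 0, 0, 0, 0, 0, 0, -0.2, 0, 0, 0, 0, 0, 0, -0.2, 0, 0, 0, 0, 0, 0, -0.2, 0, 0, 0, 0, 0, 0, -0.2, 0, 0, 0, 0, 0, 0, -0.2, 0, 0, 0, 0, 0, 0, -0.1, 0, 0, 0, 0, 0, 0, -0.05, 0, 0, 0, 0, 0, 0, 0, 0])

```text
time: 12.4
tool_pos: [0.5231, 0.263, 0.2981]
ee_rot: [3.139, -0.001, 1.525]
wrist_force: [-0.9, 1.1, -1.7]
width: 0.0117
finger_force: 30.0
```

>>> move_arm(motion=[0, 0, -0.055, 0, 0, 0, 0, 0, 0, -0.055, -0.1, 0, 0, 0, 0, 0, -0.055, -0.2, 0, 0, 0, 0, 0, -0.055, -0.3, 0, 0, 0, 0, 0, 0, -0.35, 0, 0, 0, 0, 0, 0, -0.35, 0, 0, 0, 0, 0, 0, -0.35, 0, 0, 0, 0, 0, 0, -0.35, 0, 0, 0, 0, 0, 0, -0.3, 0, 0, 0, 0, 0, 0, -0.25, 0, 0, 0, 0, 0, 0, -0.1, 0, 0, 0, 0, 0, 0, 0, 0, 0, 0])

```text
time: 13.4
tool_pos: [0.5516, -0.0024, 0.2947]
ee_rot: [-3.139, -0.0, 1.694]
wrist_force: [1.0, 0.8, -1.4]
width: 0.0116
finger_force: 30.0
```

>>> move_arm(motion=[0, 0, 0, 0, 0, 0, 0, 0, 0, 0, 0, 0, 0, 0, 0, 0, 0, 0, 0, 0, 0])

```text
time: 13.65
tool_pos: [0.5517, 0.0012, 0.2964]
ee_rot: [-3.141, -0.001, 1.7]
wrist_force: [0.9, -0.4, -0.5]
width: 0.012
finger_force: 30.0
```

>>> move_arm(motion=[0, 0, 0, -0.062, 0.041, 0, 0, 0, 0, 0, -0.062, 0.041, 0, 0, 0, 0, 0, 0, 0, 0.1, 0, 0, 0, 0, 0, 0, 0.15, 0, 0, 0, 0, 0, 0, 0.1, 0, 0, 0, 0, 0, 0, 0, 0, 0, 0, 0, 0, 0, 0, 0])

```text
time: 14.23
tool_pos: [0.5611, -0.0116, 0.2601]
ee_rot: [-3.139, -0.001, 1.698]
wrist_force: [1.1, -0.1, -0.4]
width: 0.0116
finger_force: 30.0
```

```bash
python3 - <<'E'
from h import *
o=robot.get_obs();print(o["tool_pos"],o["ee_rot"]);c=robot.get_calibration("wrist")
i=robot.snapshot("wrist");s=robot.snapshot("scene")
a=cv2.resize(i[130:330,220:420],None,fx=2.9,fy=2.9,interpolation=2);b=cv2.resize(s[140:260,260:345],None,fx=0,fy=0,dsize=(220,310))
p=np.zeros((580,800,3),np.uint8);p[:580,:580]=a;p[:310,580:]=b
cv2.imwrite("pics/w7.png",p[:,:,::-1])
for y in(-.02,.017,.059,.079):print(y,np.round((np.array(fish(c,np.array([.5639-.125*y,-.029+.992*y,.135 if y<.07 else .129])))-[220,130])*2.9,1))
E
```

```text
[ 0.56108043 -0.01158005  0.26008771] [-3.13894739e+00 -6.28266535e-04  1.69779127e+00]Traceback (most recent call last):
  File "<stdin>", line 4, in <module>
cv2.error: OpenCV(4.12.0) :-1: error: (-5:Bad argument) in function 'resize'
> Overload resolution failed:
>  - argument for resize() given by name ('dsize') and position (2)
>  - argument for resize() given by name ('dsize') and position (2)
```

```bash
python3 - <<'E'
from h import *
o=robot.get_obs();print(o["tool_pos"],o["ee_rot"]);c=robot.get_calibration("wrist")
i=robot.snapshot("wrist");s=robot.snapshot("scene")
a=cv2.resize(i[130:330,220:420],None,fx=2.9,fy=2.9,interpolation=2);b=cv2.resize(s[110:260,260:366],(220,310))
p=np.zeros((580,800,3),np.uint8);p[:580,:580]=a;p[:310,580:]=b
cv2.imwrite("pics/w7.png",p[:,:,::-1])
print(blobs(i,*COL["green"],20))
for y in(-.05,-.02,.017,.059,.079):print(y,np.round((np.array(fish(c,np.array([.5639-.125*y,-.029+.992*y,.135 if y<.07 else .129])))-[220,130])*2.9,1))
E
```

```text
[ 0.56181192 -0.01165962  0.26197454] [3.14080703e+00 2.36016591e-04 1.69782501e+00]
[([305, 129, 33, 7, 207], [321.2, 132.1])]
-0.05 [292.8 362. ]
-0.02 [292.7 286.3]
0.017 [292.7 186.4]
0.059 [292.7  66.5]
0.079 [292.7   7.5]
```

View pics/w7.png

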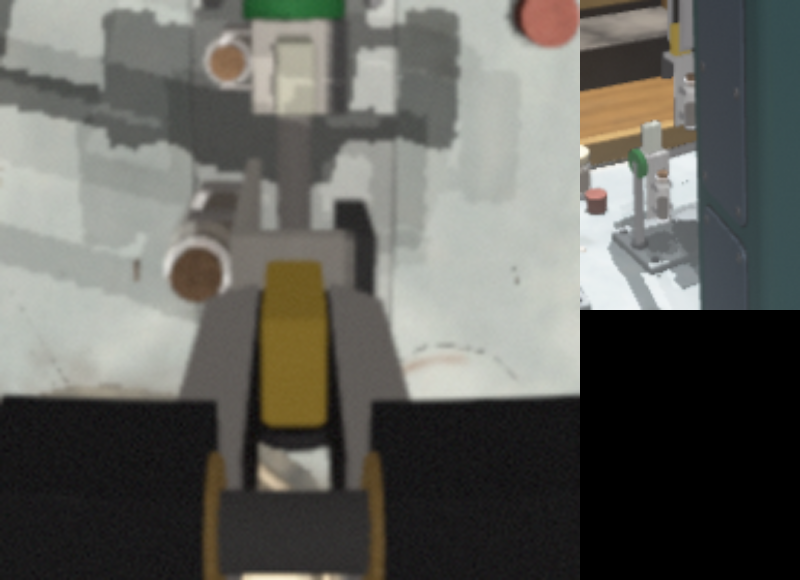

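The white carrier sits at the green stop. The rail (u≈293) and the held yellow tab (u≈294) are both on the camera midline (293), and there is a gap along the rail to white, so I'm lowering.

>>> move_arm(motion=[0, 0, 0, 0, 0, 0.1, 0, 0, 0, 0, 0, 0, 0.1, 0, 0, 0, 0, 0, 0, 0.1, 0, 0, 0, 0, 0, 0, 0.05, 0, 0, 0, 0, 0, 0, 0, 0])

```text
time: 14.85
tool_pos: [0.5604, -0.0115, 0.2236]
ee_rot: [-3.137, -0.001, 1.698]
wrist_force: [0.0, 0.6, -0.7]
width: 0.0117
finger_force: 30.0
```

>>> move_arm(motion=[0, 0, 0, 0, 0, 0.1, 0, 0, 0, 0, 0, 0, 0.1, 0, 0, 0, 0, 0, 0, 0.1, 0, 0, 0, 0, 0, 0, 0, 0])

```text
time: 15.18
tool_pos: [0.5602, -0.0115, 0.1931]
ee_rot: [-3.136, -0.001, 1.698]
wrist_force: [-0.0, -0.1, -1.9]
width: 0.012
finger_force: 30.0
```

>>> move_arm(motion=[0, 0, 0, 0, 0.01, 0.05, 0, 0, 0, 0, 0, 0, 0.05, 0, 0, 0, 0, 0, 0, 0.05, 0, 0, 0, 0, 0, 0, 0.05, 0, 0, 0, 0, 0, 0, 0.05, 0, 0, 0, 0, 0, 0, 0.05, 0, 0, 0, 0, 0, 0, 0.03, 0, 0, 0, 0, 0, 0, 0, 0, 0, 0, 0, 0, 0, 0, 0])

```text
time: 15.93
tool_pos: [0.5625, -0.0115, 0.1633]
ee_rot: [-3.141, -0.0, 1.698]
wrist_force: [-0.9, 0.2, -1.1]
width: 0.0117
finger_force: 30.0
```

>>> move_arm(motion=[0, 0, 0, 0, -0.008, 0.05, 0, 0, 0, 0, 0, 0, 0.05, 0, 0, 0, 0, 0, 0, 0.03, 0, 0, 0, 0, 0, 0, 0, 0, 0, 0, 0, 0, 0, 0, 0])

```text
time: 16.35
tool_pos: [0.5616, -0.0116, 0.15]
ee_rot: [-3.141, -0.0, 1.698]
wrist_force: [0.4, -0.0, -0.7]
width: 0.0116
finger_force: 30.0
```

>>> move_arm(motion=[0, 0, 0, 0, 0, 0.02, 0, 0, 0, 0, 0, 0, 0, 0, 0, 0, 0, 0, 0, 0, 0])

```text
time: 16.6
tool_pos: [0.5618, -0.0117, 0.1485]
ee_rot: [3.141, 0.0, 1.698]
wrist_force: [-0.4, 0.3, -2.0]
width: 0.0119
finger_force: 30.0
```

>>> move_arm(motion=[0, 0, 0, 0, 0, 0.015, 0, 0, 0, 0, 0, 0, 0, 0, 0, 0, 0, 0, 0, 0, 0])

```text
time: 16.85
tool_pos: [0.5618, -0.0116, 0.1469]
ee_rot: [-3.141, 0.0, 1.698]
wrist_force: [0.4, -0.8, -2.0]
width: 0.0116
finger_force: 30.0
```

>>> move_arm(motion=[0, 0, 0, 0, 0, 0.01, 0, 0, 0, 0, 0, 0, 0, 0, 0, 0, 0, 0, 0, 0, 0])

```text
time: 17.1
tool_pos: [0.562, -0.0117, 0.1463]
ee_rot: [3.141, 0.0, 1.698]
wrist_force: [0.4, 0.4, 0.5]
width: 0.0117
finger_force: 30.0
```

The wrist force went from -2 N to +0.5 N, so the carrier is seated. Next I slide it toward white.

>>> move_arm(motion=[0, 0, 0, 0.04, 0, 0, 0, 0, 0, 0, 0.04, 0, 0, 0, 0, 0, 0, 0.02, 0, 0, 0, 0, 0, 0, 0, 0, 0, 0])

```text
time: 17.43
tool_pos: [0.5609, -0.0027, 0.1464]
ee_rot: [3.141, 0.003, 1.698]
wrist_force: [0.4, -4.4, 0.1]
width: 0.0115
finger_force: 30.0
```

>>> move_arm(motion=[0, 0, 0, 0.01, 0, 0, 0, 0, 0, 0, 0, 0, 0, 0])

```text
time: 17.6
tool_pos: [0.5609, -0.0026, 0.1464]
ee_rot: [3.141, 0.004, 1.697]
wrist_force: [-0.1, -5.6, 1.2]
width: 0.0122
finger_force: 30.0
```

>>> move_arm(motion=[0, 0, 0, 0.01, 0, 0, 0, 0, 0, 0, 0, 0, 0, 0])

```text
time: 17.77
tool_pos: [0.5609, -0.0025, 0.1464]
ee_rot: [3.141, 0.006, 1.696]
wrist_force: [0.7, -7.8, 0.5]
width: 0.0116
finger_force: 30.0
```

>>> move_arm(motion=[0, 0, 0, -0.033, 0, 0, 0, 0, 0, 0, 0, 0, 0, 0, 0, 0, 0, 0, 0, 0, 0.2, 0, 0, 0, 0, 0, 0, 0.3, 0, 0, 0, 0, 0, 0, 0.5, 0, 0, 0, 0, 0, 0, 0.7, 0, 0, 0, 0, 0, 0, 1, 0, 0, 0, 0, 0, 0, 1, 0, 0, 0, 0, 0, 0, 1])

```text
time: 18.52
tool_pos: [0.5607, -0.0029, 0.1459]
ee_rot: [-3.141, -0.0, 1.698]
wrist_force: [0.1, -0.3, 0.5]
width: 0.0549
finger_force: 0.0
```

>>> move_arm(motion=[0, 0, 0, 0, 0, -0.1, 1, 0, 0, 0, 0, 0, -0.3, 1, 0, 0, 0, 0, 0, -0.3, 1, 0, 0, 0, 0, 0, -0.3, 1, 0, 0, 0, 0, 0, 0, 1, 0, 0, 0, 0, 0, 0, 1])

```text
time: 19.02
tool_pos: [0.562, -0.0031, 0.2495]
ee_rot: [3.135, 0.002, 1.698]
wrist_force: [0.0, -0.6, -0.8]
width: 0.093
finger_force: 0.0
```

```bash
python3 - <<'E'
from h import *
o=robot.get_obs();print(o["tool_pos"],o["width"],o["wrist_force"].round(1));c=robot.get_calibration("wrist")
i=robot.snapshot("wrist")
cv2.imwrite("pics/w8.png",i[:,:,::-1])
for k in("yellow","green"):print(k,blobs(i,*COL[k],20))
for s in blobs(i,*COL["yellow"],20): print(fonz(c,*s[1],.165))
g=i[100:260,316].astype(int);print([(100+k,g[k].tolist()) for k in range(40,160,3)])
for n,y in(("white",.059),("yellow contact",.027)):
  for dy in(-16,-11,11,16):
    yy=y+dy/1000;print(n,dy,np.round(fish(c,np.array([.5639-.125*yy,-.029+.992*yy,.177 if abs(dy)==11 else .141])),1))
E
```

```text
[ 0.56199559 -0.0031402   0.24948499] 0.09303584055449812 [ 0.  -0.6 -0.8]
yellow [([314, 194, 12, 23, 257], [319.5, 205.0])]
green [([301, 137, 35, 8, 244], [318.5, 140.9])]
[ 0.56109639 -0.00359862  0.165     ]
[(140, [43, 98, 54]), (143, [44, 97, 54]), (146, [100, 113, 96]), (149, [171, 165, 155]), (152, [128, 125, 114]), (155, [136, 135, 121]), (158, [194, 191, 172]), (161, [184, 181, 163]), (164, [177, 174, 158]), (167, [175, 172, 155]), (170, [173, 170, 153]), (173, [174, 171, 155]), (176, [140, 137, 124]), (179, [129, 126, 113]), (182, [119, 115, 108]), (185, [115, 104, 80]), (188, [111, 90, 35]), (191, [110, 89, 34]), (194, [120, 97, 37]), (197, [125, 102, 40]), (200, [125, 102, 40]), (203, [124, 102, 39]), (206, [125, 102, 41]), (209, [124, 101, 38]), (212, [125, 101, 39]), (215, [123, 101, 37]), (218, [105, 91, 60]), (221, [89, 86, 83]), (224, [88, 85, 81]), (227, [88, 86, 82]), (230, [119, 115, 110]), (233, [173, 167, 160]), (236, [165, 157, 152]), (239, [165, 158, 151]), (242, [162, 155, 149]), (245, [164, 157, 151]), (248, [162, 156, 150]), (251, [161, 154, 149]), (254, [169, 162, 156]), (257, [175, 169, 162])]
white -16 [319.  180.5]
white -11 [319.  182.6]
white 11 [319.  156.1]
white 16 [319.  146.6]
yellow contact -16 [319.1 213. ]
yellow contact -11 [319.1 219.5]
yellow contact 11 [319.  194.4]
yellow contact 16 [319.  180.5]
```

Yellow's tab top spans rows 194–218, against 194–219 predicted for contact. White's front edge is at row 157, against 156 predicted, and the gripper is clear. Handing in.

>>> move_arm(motion=[0, 0, 0, 0, 0, -0.2, 1, 0, 0, 0, 0, 0, 0, 1, 0, 0, 0, 0, 0, 0, 1, 0, 0, 0, 0, 0, 0, 1, 0, 0, 0, 0, 0, 0, 1])

```text
time: 19.48
tool_pos: [0.5601, -0.003, 0.2642]
ee_rot: [-3.139, -0.001, 1.698]
wrist_force: [0.5, 0.6, -0.5]
width: 0.0939
finger_force: 0.0
```

```bash
python3 -c "
from bench import robot
print(robot.close_job())"
```

```text
the job is handed in; nothing more can be done
None
```

The job is handed in at about 19.5 s, with no verdict returned: white is against the green stop, yellow hangs closed up against it, blue and the jar, dish and bung were not touched, and the gripper is open and clear.

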